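# Park the spring plunger and send the inspection carriage to the measuring end

## Task

On the slide fixture, pull the winged spring plunger up out of the carriage, turn it to a shallow rest notch of its collar and let go so that it stays up by itself. Then slide the black carriage all the way to the other end of its slide and leave it there, with the plunger still parked in the rest notch.

Things in the scene. Friction and masses are not known exactly. Their poses are not given: they have to be found in the camera images.
- plunger_grip (a point): Centre of the plunger's black flat wing handle, 46 mm long (its x), 12 thick (y), 26 tall (z), over a bracket on the carriage's edge; rises and turns with it. Pin in, the crossbar (54 mm, parallel to the wing) lies 40 mm below this point in the deep slot of a toothed steel collar, 54 mm wide, top 26 mm below. The round black 40 mm knob at the fixture's far end is only a clamp, not used.
- plunger_lift (a joint): How far the plunger is pulled up, m: 0 = pin fully in the carriage's hole, 0.026 = highest. A spring pulls it down with 5 N at 0, 10 N at the top. The pin is clear of the carriage above 0.010. The crossbar passes over the collar's teeth only when lifted above 0.018. Resting in a rest notch it reads about 0.014, wrongly left on top of a tooth 0.018.
- plunger_turn (a joint): Turn of the plunger about the vertical, rad, anticlockwise from above positive: 0 = crossbar in its deep slot, wing across the slide (start, within 0.05). The shallow rest notches, 4 mm deep, are at 1.05 (60 degrees) either way; let down within 10 degrees of that the crossbar drops in. Teeth at 30 and 90 degrees. Limits -1.4 and 1.4. Turns easily when lifted.
- carriage_grip (a point): Centre of the carriage's upright steel knob, 24 mm diameter, 34 tall (top 17 mm above this point), on a 12 mm stem; carriage plate 45 mm below this point. The carriage is a black plate 130 x 120 mm with a window and two small workpieces fixed on it, up to 16 mm tall. This point's y is level, the direction of travel to the other end; x across the slide to the plunger's side; z up.
- carriage (a joint): How far the carriage has been slid along its y, m: 0 = loading end, locked there by the pin (about 2 mm of play), 0.12 = against the stop at the other end. Friction about 2 N; it stays where it is left.

How it is judged:
By the outcome, as a careful person would: the job done as asked, in the order asked, and still so for the second after the job is handed in, with the robot touching nothing.
It also fails if it takes over 45 s, if anything falls off the work surface, if the arm or the gripper's body presses on something with over 40 N, if the wrist force passes 120 N, or if a joint passes its speed limit or range.

## Robot

A 7-joint arm with a two-finger parallel gripper is mounted at the origin on the work surface. World frame = base frame: x ahead of the robot, y to its left, z up, the work surface at z = 0. Lengths are in m, angles in rad, forces in N, time in s.
With the tool pointing down it reaches from about 0.35 to 0.9 m from the base axis. Payload 7.2 kg.
Tool frame: the origin (TCP) lies midway between the tips of the shut fingers; the grasp point (between the pads) lies 19 mm behind it (grip_point_offset is the distance from the TCP to the grasp point, in m); z points along the fingers, y is the line along which they close (so a half turn about z gives the same grasp; the last joint's range is limited). The gripper opens to 88 mm and grips with 3 to 60 N. Pads are 20 mm wide; open, the fingers measure 115 mm over their backs; the gripper's body (75 mm by 178 mm) begins 61 mm behind the grasp point.
Start: joints at [-1.333, 0.411, -0.013, 1.596, 0.006, 1.134, -0.082], TCP at [0.188, 0.596, 0.223] pointing down, gripper open.
Joint ranges: [-2.95, 2.95], [-0.29, 1.99], [-1.47, 1.44], [0.14, 2.54], [-1.03, 4.17], [0.13, 1.85], [-2.86, 2.86]. Speed limits (rad/s): [2.39, 2.39, 3.01, 3.01, 3.14, 3.14, 3.14].

## Interface

Orientations are given as a unit quaternion [w, x, y, z].
In Python, from station import observe, capture, finish_job, boxes_of, grip_point_offset gives the robot as it stands.
- The arm moves only by the tool arm_command, never from a script. Its argument "plan" is one flat list of numbers, 4 for each row, row after row: the shift along the tool's x, y, z normalised to -1 to 1, where 1 is 500 mm, then the turn about the tool's z normalised to -1 to 1, where 1 is pi/4 rad. In form: [x, y, z, roll, x, y, z, roll, ...]. A call has 1 to 5 rows; each row shifts and turns the commanded pose from where the row before left it, along the tool's axes as they then stand; what a row does not reach is not made up. A row lasts 1/8 s, in which the tool goes at most 62.5 mm and 10.7 degrees, less where a joint would pass 70% of its speed; a pose out of reach is approached as far as the arm can. A call with a number of a shift or a turn outside -1 to 1 is refused whole. A call with a gripper value outside its range is refused whole. "grip" is the opening in per cent of the stroke, from 0 (shut) to 100 (fully open), set as the call begins (left out, the last holds). The fingers move at their own pace and stop on an object; the grip force is fixed at half the most. Time passes only in rows, so rows that do not move let the fingers close. It gives the time, the measured TCP pose, the force, the opening and the grip force at its end, in the units of the state.
- observe(): the state, without advancing time (a new reading comes with each control period).
- capture(name): name is "scene" or "top" or "wrist"; returns a dict with "pixels" (400x640x3 uint8, red, green, blue), "depth" (400x640 float32, m along the optical axis (not along the pixel's ray), 0 where there is no reading), "fx", "fy", "cx", "cy" (pixels), "R" (3x3) and "t" (3): a world point X has camera coordinates R X + t. Camera axes: x right, y down, z forward; pixel columns grow to the right and rows downward; lengths in m; the calibration is good to about 2 mm. A picture is of the moment at which its call begins.
- finish_job(): hands the job in; it is judged then, once.
Trained networks look in a picture, given as the dict that the camera call returned (one of the last four; its "shot" number tells which), for a name from the list of things; names that differ only in an ending like _2 or _b are one class to them, and where a whole thing is asked for, a point or a joint stands for the part that bears it (a point fixed in the world has none). Each returns a list of dicts, best first, with "confidence" (0 to 1); they miss things now and then, are a little off and sometimes report something else, mostly with a low value. They report only what shows in the picture. A call takes as long as a camera call.
- boxes_of(picture, query): "box" ([left, top, right, bottom] in pixels, round what is visible of it).
The state is a dict: "t": time; "q": joint angles; "dq": joint speeds; "effort": joint torques, N m; "tool_pos": TCP position; "tool_rot": TCP orientation; "ft_force": force on the tool from outside, world axes, zero at the start; "wrist_torque": the same for the moment, N m; "width": finger opening in m; "finger_force": force on a finger pad.
Only numpy, scipy, OpenCV 4.12 (cv2) and the standard library are available. Lean on these libraries where they do the work, as an engineer would, in place of code of your own. Each camera call takes 0.05 s, during which the arm holds its last target. There are 200 camera calls.

## Working session

There is one attempt and no reset: what is moved stays moved. The work goes in short steps, Python scripts to look and compute and a tool call to move; the robot and the scene stay as the last step left them, time stands still between calls to the robot, and variables do not carry over. Pictures are saved under pics/ and viewed, at most 10 in all, crops included, and the job is handed in when it is done.

Besides the shell and the picture viewer there is one more tool, called after "Request:" by a JSON object that holds its "method" and its "body", one argument or row to a line. arm_command: Moves the arm, as the interface text tells. Its arguments: {"type":"object","properties":{"plan":{"type":"array"},"grip":{"type":"number"}},"required":["plan"]}

```bash
mkdir -p pics; cat > h.py <<'E'
import numpy as np, cv2
from station import *
def world(p,u,v):
    z=p["depth"][int(v),int(u)]
    c=np.array([(u-p["cx"])/p["fx"]*z,(v-p["cy"])/p["fy"]*z,z])
    return p["R"].T@(c-p["t"])
def cloud(p):
    v,u=np.mgrid[0:400,0:640]; z=p["depth"]
    c=np.stack([(u-p["cx"])/p["fx"]*z,(v-p["cy"])/p["fy"]*z,z],-1)
    w=(c-p["t"])@p["R"]; w[z==0]=np.nan
    return w
def save(p,n,crop=None,s=1):
    im=p["pixels"][...,::-1]
    if crop: l,t,r,b=crop; im=im[t:b,l:r]
    cv2.imwrite("pics/"+n,cv2.resize(im,None,fx=s,fy=s,interpolation=cv2.INTER_CUBIC))
E
python3 - <<'E'
from h import *
s=observe(); print(s["tool_pos"],s["tool_rot"],s["width"],grip_point_offset)
ims=[]
for n in ["top","scene"]:
    p=capture(n); ims.append(p["pixels"])
    for q in ["plunger_grip","carriage_grip","carriage"]:
        for b in boxes_of(p,q)[:2]:
            x=b["box"]; u,v=(x[0]+x[2])/2,(x[1]+x[3])/2
            print(n,q,b["confidence"],np.round(x),world(p,u,v).round(4))
    save(p,n+".png")
    np.savez(n+".npz",w=cloud(p),px=p["pixels"])
E
```

```text
[0.18807199 0.59551734 0.22180006] [-5.67196109e-05  1.52290246e-01  9.88335496e-01 -7.91070218e-04] 0.08774546346259618 0.0187
top plunger_grip 0.62 [368. 192. 380. 231.] [ 0.563  -0.0849  0.1116]
top carriage_grip 0.97 [320. 198. 412. 294.] [ 0.5233 -0.0803  0.0343]
top carriage 0.66 [324. 199. 414. 293.] [ 0.5229 -0.0846  0.034 ]
scene plunger_grip 0.63 [302. 167. 326. 205.] [ 0.5745 -0.0792  0.0968]
scene carriage_grip 0.95 [290. 159. 373. 229.] [ 0.5421 -0.0626  0.0532]
scene carriage 0.65 [288. 153. 377. 230.] [ 0.5233 -0.0742  0.0333]
```

```bash
python3 - <<'E'
import numpy as np,cv2
a=np.load("top.npz")["px"][120:320,240:500,::-1]
b=np.load("scene.npz")["px"][100:300,220:480,::-1]
cv2.imwrite("pics/a.png",np.vstack([cv2.resize(x,(780,600),interpolation=3)[::2,::2] if 0 else cv2.resize(x,(390,300),interpolation=3) for x in (a,b)]))
cv2.imwrite("pics/top3.png",cv2.resize(a,(780,600),interpolation=3))
E
```

```text
(no output)
```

View pics/top3.png

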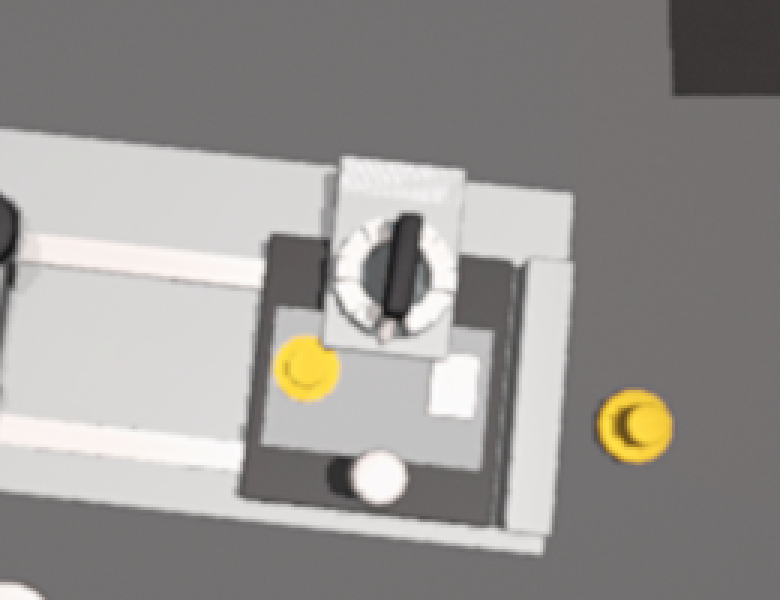

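View pics/scene.png

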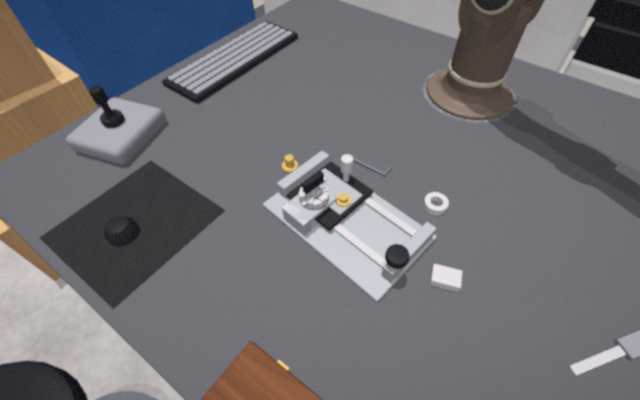

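The top view shows the wing at about (374,208) and the carriage knob at (367,279) in full-image pixels. The carriage travels left, which is +y. The scene view shows the clamp knob at the far end.

```bash
python3 - <<'E'
import numpy as np,cv2
for n in ["top","scene"]:
    d=np.load(n+".npz"); w=d["w"]; px=d["px"]
    m=(abs(w[...,0]-.56)<.06)&(abs(w[...,1]+.085)<.06)&(w[...,2]>.07)
    P=w[m]; print(n,"z hist",np.histogram(P[:,2],bins=np.arange(.07,.14,.005)))
    dk=m&(px.max(-1)<70)&(w[...,2]>.098); Q=w[dk]
    if len(Q)>5:
        r=cv2.minAreaRect((Q[:,:2]*1000).astype(np.float32)); print("wing rect",r,len(Q),np.percentile(Q[:,2],[5,50,95]),Q.mean(0))
    k=(abs(w[...,0]-.455)<.05)&(abs(w[...,1]+.085)<.05)&(w[...,2]>.065); K=w[k]
    print("knob",len(K),K.mean(0),np.percentile(K[:,2],[5,50,95,100]),K.min(0),K.max(0))
    # base rail direction: carriage plate pts
w=np.load("top.npz")["w"]
for u,v in [(240+20,120+150),(240+560//3,120+205//3),(240+540//3,120+545//3),(240+30//3,120+250//3),(240+250//3,120+280//3),(240+0,120+440//3),(240+230//3,120+455//3)]: print(u,v,w[v,u].round(4))
E
```

```text
top z hist (array([314,  10,   0,   4,  12,  11,  14,  51, 276,   0,   0,   0,   0,
         0]), array([0.07 , 0.075, 0.08 , 0.085, 0.09 , 0.095, 0.1  , 0.105, 0.11 ,
       0.115, 0.12 , 0.125, 0.13 , 0.135, 0.14 ]))
wing rect ((567.4820556640625, -85.56824493408203), (11.064248085021973, 43.07987976074219), 79.9335708618164) 163 [0.10259365 0.11125688 0.11359947] [ 0.56740093 -0.08417434  0.11025025]
knob 279 [ 0.47781833 -0.0736143   0.09299041] [0.07928808 0.09429561 0.09616931 0.09731112] [ 0.46624951 -0.08597066  0.06556173] [ 0.48951624 -0.06259238  0.09731112]
scene z hist (array([123,   7,   6,  19,  37,  42,  45,  48, 110,   0,   0,   0,   0,
         0]), array([0.07 , 0.075, 0.08 , 0.085, 0.09 , 0.095, 0.1  , 0.105, 0.11 ,
       0.115, 0.12 , 0.125, 0.13 , 0.135, 0.14 ]))
wing rect ((571.9750366210938, -84.3065414428711), (11.10147476196289, 42.51494216918945), 79.78618621826172) 189 [0.09950217 0.10951585 0.11215859] [ 0.57322177 -0.08294884  0.10776359]
knob 197 [ 0.48327287 -0.07049811  0.08516924] [0.06740892 0.08852366 0.09475952 0.09577761] [ 0.46860201 -0.08407166  0.06503195] [ 0.49137482 -0.06178643  0.09577761]
260 270 [0.4914 0.074  0.0144]
426 188 [ 0.6105 -0.1758  0.0103]
420 301 [ 0.4434 -0.1587  0.0132]
250 203 [0.5898 0.0883 0.0218]
323 213 [ 0.5735 -0.0196  0.0202]
240 266 [0.4975 0.1024 0.0207]
316 271 [ 0.4887 -0.0081  0.0221]
```

Request:
{"method": "arm_command", "body": {
  "plan": [-0.0758, -0.0713, 0, 0, -0.0758, -0.0713, 0, 0, -0.0758, -0.0713, 0, 0, -0.0758, -0.0713, 0, 0, -0.0758, -0.0713, 0, 0],
  "grip": 100
}}

```text
t: 1.02
tool_pos: [0.316, 0.3675, 0.2229]
tool_rot: [0.0, 0.152, 0.988, 0.0]
ft_force: [0.7, -0.3, 0.5]
width: 0.0879
finger_force: 0.0
```

Request:
{"method": "arm_command", "body": {
  "plan": [-0.0758, -0.0713, 0, 0, -0.0758, -0.0713, 0, 0, -0.0758, -0.0713, 0, 0, -0.0758, -0.0713, 0, 0, -0.0758, -0.0713, 0, 0]
}}

```text
t: 1.65
tool_pos: [0.443, 0.1405, 0.223]
tool_rot: [0.0, 0.152, 0.988, 0.0]
ft_force: [0.6, 2.1, -0.5]
width: 0.0878
finger_force: 0.0
```

Request:
{"method": "arm_command", "body": {
  "plan": [-0.0758, -0.0713, 0, 0, -0.0758, -0.0713, 0, 0, -0.0758, -0.0713, 0, 0, -0.0758, -0.0713, 0, 0, -0.0758, -0.0713, 0, -0.167]
}}

```text
t: 2.28
tool_pos: [0.5701, -0.0863, 0.2228]
tool_rot: [0.0, 0.086, 0.996, 0.0]
ft_force: [1.6, 0.1, -0.2]
width: 0.0878
finger_force: 0.0
```

```bash
cat >> h.py <<'E'
def axes():
    from scipy.spatial.transform import Rotation as R
    s=observe(); q=np.array(s["tool_rot"]); M=R.from_quat(q[[1,2,3,0]]).as_matrix()
    return s,M
E
python3 - <<'E'
from h import *
p=capture("wrist")
s,M=axes(); print(s["t"],s["tool_pos"].round(4) if hasattr(s["tool_pos"],"round") else s["tool_pos"],np.degrees(np.arctan2(M[1,1],M[0,1])),np.round(s["q"],3),np.round(s["dq"],2))
save(p,"w1.png"); w=cloud(p); np.savez("w1.npz",w=w,px=p["pixels"])
px=p["pixels"]
dk=(abs(w[...,0]-.57)<.04)&(abs(w[...,1]+.085)<.04)&(w[...,2]>.106)&(px.max(-1)<80); Q=w[dk]
print(len(Q), cv2.minAreaRect((Q[:,:2]*1000).astype(np.float32)) if len(Q)>5 else 0, np.percentile(Q[:,2],[5,50,95]))
k=(abs(w[...,0]-.478)<.03)&(abs(w[...,1]+.075)<.03)&(w[...,2]>.09);K=w[k];print(len(K),K.mean(0) if len(K) else 0)
E
```

```text
2.325 [ 0.572 -0.094  0.223] 80.40565087451655 [-0.256  0.345  0.433  1.735 -0.156  1.093  1.629] [-0.05 -0.05  0.01  0.08  0.04 -0.01 -0.35]
17498 ((564.2067260742188, -89.83902740478516), (83.79621887207031, 50.91663360595703), 76.97610473632812) [0.31923432 0.34097415 0.3447404 ]
451 [ 0.47968655 -0.07344087  0.09377012]
```

View pics/w1.png

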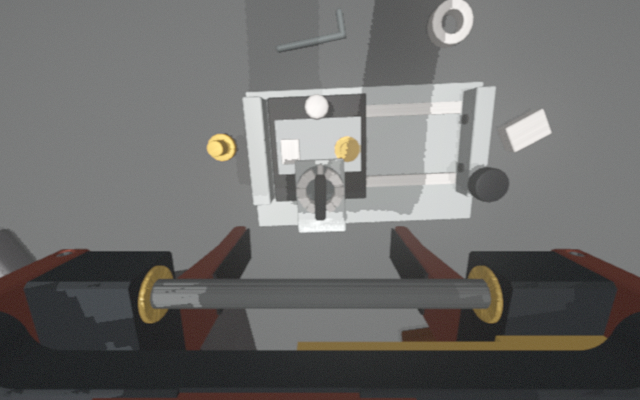

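The wrist view shows the wing at (320,196), upright and centred between the fingers, with the knob at (317,106). I'll refine the numbers from the wrist depth.

```bash
python3 - <<'E'
from h import *
s,M=axes(); print(s["t"],np.round(s["tool_pos"],4),np.degrees(np.arctan2(M[1,1],M[0,1])),M[:,2].round(4))
d=np.load("w1.npz"); w=d["w"]; px=d["px"]
m=(abs(w[...,0]-.57)<.045)&(abs(w[...,1]+.085)<.03)&(w[...,2]>.106)&(w[...,2]<.13); Q=w[m]
print(len(Q),cv2.minAreaRect((Q[:,:2]*1000).astype(np.float32)),Q.mean(0),np.percentile(Q[:,2],[5,50,95]))
e=np.linalg.svd(Q[:,:2]-Q[:,:2].mean(0),full_matrices=False)[2][0]; print("wing ang",np.degrees(np.arctan2(e[1],e[0])))
# carriage/base edges: direction of the low bright base via minAreaRect of plate z
c=(abs(w[...,0]-.53)<.15)&(abs(w[...,1])<.25)&(w[...,2]>.008)&(w[...,2]<.2); C=w[c]
print("base",cv2.minAreaRect((C[:,:2]*1000).astype(np.float32)))
b=(abs(w[...,0]-.57)<.09)&(abs(w[...,1]+.085)<.09)&(w[...,2]>.055)&(w[...,2]<.08);B=w[b];print(np.histogram(B[:,2],bins=np.arange(.055,.081,.002)))
E
```

```text
2.325 [ 0.572 -0.094  0.223] 80.40565087451655 [ 0.0026 -0.0046 -1.    ]
512 ((570.3816528320312, -85.32042694091797), (11.52556324005127, 45.407073974609375), 80.3971176147461) [ 0.56975227 -0.08515488  0.11098932] [0.10892295 0.11117362 0.11244022]
wing ang -9.729656210040647
base ((507.16815185546875, 0.3082733154296875), (442.50006103515625, 268.4765625), 82.56239318847656)
(array([118,  19,  43,  39,  13,  25, 282, 147, 289,  99,   3,   2]), array([0.055, 0.057, 0.059, 0.061, 0.063, 0.065, 0.067, 0.069, 0.071,
       0.073, 0.075, 0.077, 0.079]))
```

Request:
{"method": "arm_command", "body": {
  "plan": [0, 0, 0.05, 0, 0, 0, 0.05, 0, 0, 0, 0.05, 0, 0, 0, 0.05, 0, 0, 0, 0, 0]
}}

```text
t: 2.95
tool_pos: [0.568, -0.0847, 0.1212]
tool_rot: [-0.002, 0.087, 0.996, -0.0]
ft_force: [0.5, -0.3, -0.8]
width: 0.0877
finger_force: 0.0
```

Request:
{"method": "arm_command", "body": {
  "plan": [0, 0, 0, 0, 0, 0, 0, 0]
}}

```text
t: 3.2
tool_pos: [0.5701, -0.0851, 0.1238]
tool_rot: [0.001, 0.087, 0.996, 0.0]
ft_force: [0.0, -0.5, 0.0]
width: 0.0877
finger_force: 0.0
```

Request:
{"method": "arm_command", "body": {
  "plan": [0, 0, 0.03, 0, 0, 0, 0.03, 0, 0, 0, 0.02, 0, 0, 0, 0, 0, 0, 0, 0, 0]
}}

```text
t: 3.82
tool_pos: [0.5695, -0.0852, 0.0827]
tool_rot: [0.0, 0.087, 0.996, -0.0]
ft_force: [0.3, -0.4, -0.1]
width: 0.0881
finger_force: 0.0
```

Request:
{"method": "arm_command", "body": {
  "plan": [0, 0, 0, 0, 0, 0, 0, 0, 0, 0, 0, 0, 0, 0, 0, 0, 0, 0, 0, 0],
  "grip": 0
}}

```text
t: 4.45
tool_pos: [0.5693, -0.0851, 0.0827]
tool_rot: [0.0, 0.087, 0.996, 0.0]
ft_force: [0.6, 0.2, 0.1]
width: 0.0413
finger_force: 0.0
```

Request:
{"method": "arm_command", "body": {
  "plan": [0, 0, 0, 0, 0, 0, 0, 0, 0, 0, 0, 0, 0, 0, 0, 0]
}}

```text
t: 4.95
tool_pos: [0.5691, -0.0859, 0.0826]
tool_rot: [-0.0, 0.088, 0.996, -0.0]
ft_force: [-0.5, -2.6, -0.2]
width: 0.0118
finger_force: 30.0
```

Request:
{"method": "arm_command", "body": {
  "plan": [0, 0, -0.015, 0, 0, 0, -0.015, 0, 0, 0, -0.015, 0, 0, 0, 0, 0, 0, 0, 0, 0]
}}

```text
t: 5.58
tool_pos: [0.569, -0.0857, 0.105]
tool_rot: [-0.0, 0.087, 0.996, -0.0]
ft_force: [1.8, -4.7, -9.1]
width: 0.0123
finger_force: 30.0
```

Request:
{"method": "arm_command", "body": {
  "plan": [0, 0, 0, 0, 0, 0, 0, 0]
}}

```text
t: 5.82
tool_pos: [0.569, -0.0858, 0.1049]
tool_rot: [-0.0, 0.087, 0.996, -0.0]
ft_force: [1.5, -6.0, -8.0]
width: 0.0117
finger_force: 30.0
```

Request:
{"method": "arm_command", "body": {
  "plan": [0, -0.002, 0, 0, 0, 0, 0, 0.18, 0, 0, 0, 0.18, 0, 0, 0, 0.18, 0, 0, 0, 0.18]
}}

```text
t: 6.45
tool_pos: [0.5693, -0.0855, 0.105]
tool_rot: [-0.0, 0.364, 0.932, 0.0]
ft_force: [2.4, -3.5, -10.0]
width: 0.0117
finger_force: 30.0
```

Request:
{"method": "arm_command", "body": {
  "plan": [0, 0, 0, 0.18, 0, 0, 0, 0.18, 0, 0, 0, 0.18, 0, 0, 0, 0.018, 0, 0, 0, 0]
}}

```text
t: 7.08
tool_pos: [0.5695, -0.0854, 0.1051]
tool_rot: [0.0, 0.554, 0.832, 0.0]
ft_force: [3.4, -0.3, -9.1]
width: 0.0119
finger_force: 30.0
```

Request:
{"method": "arm_command", "body": {
  "plan": [0, 0, 0, 0, 0, 0, 0, 0]
}}

```text
t: 7.32
tool_pos: [0.5695, -0.0855, 0.1053]
tool_rot: [0.0, 0.555, 0.832, 0.001]
ft_force: [4.2, 0.6, -9.7]
width: 0.0115
finger_force: 30.0
```

```bash
python3 - <<'E'
from h import *
s,M=axes(); print(s["t"],np.round(s["tool_pos"],4),"tool y ang",np.degrees(np.arctan2(M[1,1],M[0,1])),np.round(s["q"],3),s["ft_force"],s["wrist_torque"],s["width"])
p=capture("top"); save(p,"t2.png",(300,150,440,310),4)
E
```

```text
7.325 [ 0.5695 -0.0855  0.1053] tool y ang 22.55477755514511 [-0.405  0.52   0.642  1.871 -0.398  0.88   0.825] [ 4.19307124  0.62989275 -9.66150732] [-0.03332713 -1.11433201  0.02076693] 0.011498628868819895
```

Request:
{"method": "arm_command", "body": {
  "plan": [0, 0, 0.006, 0, 0, 0, 0.006, 0, 0, 0, 0.005, 0, 0, 0, 0, 0, 0, 0, 0, 0]
}}

```text
t: 8.0
tool_pos: [0.5694, -0.0856, 0.0967]
tool_rot: [0.0, 0.556, 0.831, 0.0]
ft_force: [5.2, 1.5, -7.7]
width: 0.0118
finger_force: 30.0
```

Request:
{"method": "arm_command", "body": {
  "plan": [0, 0, 0, 0]
}}

```text
t: 8.12
tool_pos: [0.5694, -0.0856, 0.0967]
tool_rot: [0.0, 0.556, 0.831, 0.0]
ft_force: [4.6, 1.6, -8.0]
width: 0.0119
finger_force: 30.0
```

Request:
{"method": "arm_command", "body": {
  "plan": [0, 0, 0, 0, 0, 0, 0, 0, 0, 0, 0, 0, 0, 0, 0, 0],
  "grip": 60
}}

```text
t: 8.62
tool_pos: [0.569, -0.0862, 0.0967]
tool_rot: [-0.0, 0.556, 0.831, -0.0]
ft_force: [-0.1, -0.6, 0.5]
width: 0.0484
finger_force: 0.0
```

Request:
{"method": "arm_command", "body": {
  "plan": [0, 0, -0.04, 0, 0, 0, -0.06, 0, 0, 0, -0.06, 0, 0, 0, -0.06, 0, 0, 0, 0, 0]
}}

```text
t: 9.25
tool_pos: [0.5703, -0.0865, 0.2087]
tool_rot: [0.002, 0.556, 0.831, 0.001]
ft_force: [-0.1, -1.0, -0.6]
width: 0.0526
finger_force: 0.0
```

```bash
python3 - <<'E'
from h import *
p=capture("wrist"); save(p,"w2.png")
s,M=axes(); print(s["t"],np.round(s["tool_pos"],4),"ty",np.degrees(np.arctan2(M[1,1],M[0,1])),s["ft_force"],s["width"])
w=cloud(p)
def an(w):
    m=(abs(w[...,0]-.57)<.035)&(abs(w[...,1]+.085)<.035)&(w[...,2]>.09)&(w[...,2]<.145); Q=w[m]
    m2=m&(w[...,2]>.118); Q=w[m]; 
    print(np.histogram(Q[:,2],bins=np.arange(.09,.146,.004))[0])
    Q=w[m2]; 
    if len(Q)>20: print(len(Q),cv2.minAreaRect((Q[:,:2]*1000).astype(np.float32)),np.percentile(Q[:,2],[5,50,95]))
    k=(abs(w[...,0]-.478)<.03)&(abs(w[...,1]+.074)<.03)&(w[...,2]>.09)&(w[...,2]<.11);K=w[k];print(len(K),K.mean(0) if len(K) else 0)
an(w)
p=capture("top"); an(cloud(p))
E
```

```text
9.3 [ 0.5695 -0.0861  0.2072] ty 22.49128538434678 [-0.07178034  0.14354987 -0.48351482] 0.05263740273072563
[  0   0   0   2  11   9   8  15 545  56   0   0   0]
616 ((571.0889282226562, -85.22026062011719), (11.386938095092773, 45.3285026550293), 22.29950523376465) [0.12279766 0.12496315 0.12624179]
442 [ 0.48059998 -0.07328742  0.09368375]
[0 0 0 0 0 0 0 0 0 0 0 0 0]
0 0
```

View pics/w2.png

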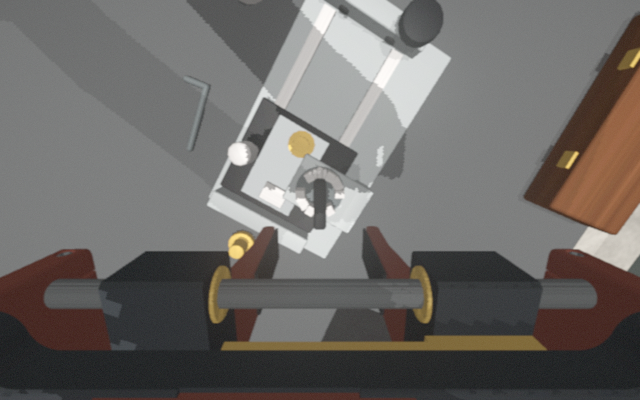

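Wing parked: its top is at 0.125 against 0.111 before, so the lift is about 14 mm. In the picture it sits at (320,200) and the carriage knob at (240,153). Next I go to the knob.

Request:
{"method": "arm_command", "body": {
  "plan": [0.046, -0.0785, 0, 0, 0.046, -0.0785, 0, 0, 0, 0, 0, -0.192, 0, 0, 0, -0.192, 0, 0, 0, -0.192],
  "grip": 100
}}

```text
t: 9.98
tool_pos: [0.4782, -0.0733, 0.2056]
tool_rot: [-0.001, 0.353, 0.936, -0.0]
ft_force: [0.3, -0.2, -0.2]
width: 0.0876
finger_force: 0.0
```

Request:
{"method": "arm_command", "body": {
  "plan": [0, 0, 0, -0.192, 0, 0, 0, -0.192, 0, 0, 0, -0.192, 0, 0, 0, -0.192, 0, 0, 0, 0]
}}

```text
t: 10.6
tool_pos: [0.4783, -0.0736, 0.2056]
tool_rot: [-0.001, 0.062, 0.998, -0.0]
ft_force: [0.1, -0.2, -0.1]
width: 0.0877
finger_force: 0.0
```

Request:
{"method": "arm_command", "body": {
  "plan": [0, 0, 0, 0, 0, 0, 0, 0]
}}

```text
t: 10.85
tool_pos: [0.4788, -0.0736, 0.2064]
tool_rot: [-0.0, 0.062, 0.998, -0.0]
ft_force: [0.4, 0.8, 0.0]
width: 0.0875
finger_force: 0.0
```

```bash
python3 - <<'E'
from h import *
p=capture("wrist"); w=cloud(p)
s,M=axes(); print(s["t"],np.round(s["tool_pos"],4),"ty",np.degrees(np.arctan2(M[1,1],M[0,1])),np.round(s["q"],2),s["ft_force"],s["width"])
k=(abs(w[...,0]-.478)<.03)&(abs(w[...,1]+.074)<.03)&(w[...,2]>.085)&(w[...,2]<.11);K=w[k]
print(len(K),K.mean(0), cv2.minEnclosingCircle((K[:,:2]*1000).astype(np.float32)),np.percentile(K[:,2],[5,50,95]))
e=cv2.Canny(cv2.cvtColor(p["pixels"],cv2.COLOR_RGB2GRAY),50,120)[:240]
L=cv2.HoughLinesP(e,1,np.pi/720,50,minLineLength=90,maxLineGap=6)
for a in ([] if L is None else L[:12,0]): 
    A,B=world(p,a[0],a[1]),world(p,a[2],a[3]); print(a,np.degrees(np.arctan2(*(B-A)[[1,0]])).round(2),(B-A)[2].round(3))
E
```

```text
10.9 [ 0.4789 -0.0735  0.2065] ty 82.88538806105247 [-0.45  0.2   0.58  1.98 -0.13  1.    1.64] [-0.74565811  0.61300294  0.30373785] 0.08818778279875601
418 [ 0.47825534 -0.07323535  0.09352393] ((479.3140563964844, -73.56062316894531), 11.843501091003418) [0.09021009 0.09387044 0.09519726]
[291 163 479 164] 82.55 -0.001
[368 183 461 183] 81.24 -0.019
[361 118 382   4] 164.09 0.001
[438  95 461   1] 163.82 -0.001
```

Request:
{"method": "arm_command", "body": {
  "plan": [0, 0, 0.07, 0, 0, 0, 0.07, 0, 0, 0, 0.07, 0, 0, 0, 0.05, 0, 0, 0, 0.028, 0]
}}

```text
t: 11.52
tool_pos: [0.4785, -0.0735, 0.0615]
tool_rot: [-0.001, 0.062, 0.998, -0.0]
ft_force: [-0.0, -0.6, 1.1]
width: 0.0878
finger_force: 0.0
```

Request:
{"method": "arm_command", "body": {
  "plan": [0, 0, 0, 0, 0, 0, 0, 0, 0, 0, 0, 0, 0, 0, 0, 0, 0, 0, 0, 0],
  "grip": 0
}}

```text
t: 12.15
tool_pos: [0.4792, -0.0735, 0.063]
tool_rot: [0.0, 0.061, 0.998, 0.0]
ft_force: [0.2, 0.5, -0.2]
width: 0.0413
finger_force: 0.0
```

Request:
{"method": "arm_command", "body": {
  "plan": [0, 0, 0, 0, 0, 0, 0, 0, 0, 0, 0, 0]
}}

```text
t: 12.52
tool_pos: [0.479, -0.0737, 0.0627]
tool_rot: [0.0, 0.061, 0.998, -0.0]
ft_force: [0.2, 0.1, 1.6]
width: 0.0233
finger_force: 30.0
```

Request:
{"method": "arm_command", "body": {
  "plan": [0, 0.01, 0, 0, 0, 0.02, 0, 0, 0, 0.025, 0, 0, 0, 0.025, 0, 0, 0, 0.02, 0, 0]
}}

```text
t: 13.15
tool_pos: [0.4857, -0.0227, 0.0627]
tool_rot: [0.0, 0.061, 0.998, 0.0]
ft_force: [2.1, -1.9, -1.5]
width: 0.0233
finger_force: 30.0
```

Request:
{"method": "arm_command", "body": {
  "plan": [0, 0.025, 0, 0, 0, 0.025, 0, 0, 0, 0.025, 0, 0, 0, 0.025, 0, 0, 0, 0.02, 0, 0]
}}

```text
t: 13.78
tool_pos: [0.4935, 0.0365, 0.0627]
tool_rot: [0.001, 0.061, 0.998, -0.0]
ft_force: [5.6, -3.3, -4.6]
width: 0.0234
finger_force: 30.0
```

Request:
{"method": "arm_command", "body": {
  "plan": [0, 0.01, 0, 0, 0, 0.006, 0, 0, 0, 0.003, 0, 0, 0, 0, 0, 0, 0, 0, 0, 0]
}}

```text
t: 14.4
tool_pos: [0.4945, 0.0447, 0.0627]
tool_rot: [0.001, 0.062, 0.998, -0.0]
ft_force: [4.9, -5.5, -3.9]
width: 0.0236
finger_force: 30.0
```

Request:
{"method": "arm_command", "body": {
  "plan": [0, 0.003, 0, 0, 0, 0, 0, 0, 0, 0, 0, 0]
}}

```text
t: 14.78
tool_pos: [0.4945, 0.0447, 0.0627]
tool_rot: [0.001, 0.062, 0.998, -0.001]
ft_force: [5.4, -8.1, -2.1]
width: 0.0233
finger_force: 30.0
```

Request:
{"method": "arm_command", "body": {
  "plan": [0, 0.003, 0, 0, 0, 0, 0, 0, 0, 0, 0, 0]
}}

```text
t: 15.15
tool_pos: [0.4945, 0.0447, 0.0627]
tool_rot: [0.001, 0.063, 0.998, -0.002]
ft_force: [4.4, -14.0, -1.1]
width: 0.0234
finger_force: 30.0
```

Request:
{"method": "arm_command", "body": {
  "plan": [0, 0, 0, 0, 0, 0, 0, 0, 0, 0, 0, 0, 0, 0, 0, 0],
  "grip": 60
}}

```text
t: 15.65
tool_pos: [0.4938, 0.0485, 0.0626]
tool_rot: [-0.0, 0.061, 0.998, 0.0]
ft_force: [0.1, -0.2, -0.3]
width: 0.0526
finger_force: 0.0
```

Request:
{"method": "arm_command", "body": {
  "plan": [0, 0, -0.04, 0, 0, 0, -0.08, 0, 0, 0, -0.08, 0, 0, 0, -0.08, 0, 0, 0, -0.04, 0]
}}

```text
t: 16.27
tool_pos: [0.4946, 0.0482, 0.2248]
tool_rot: [0.001, 0.061, 0.998, 0.001]
ft_force: [1.5, -0.2, -0.8]
width: 0.0529
finger_force: 0.0
```

Request:
{"method": "arm_command", "body": {
  "plan": [-0.03, 0.1, 0, 0, 0, 0.1, 0, 0, 0, 0.1, 0, 0, 0, 0, 0, 0]
}}

```text
t: 16.77
tool_pos: [0.5264, 0.1999, 0.2219]
tool_rot: [-0.001, 0.058, 0.998, 0.0]
ft_force: [-0.1, -1.0, -0.5]
width: 0.0529
finger_force: 0.0
```

```bash
python3 - <<'E'
from h import *
p=capture("top"); save(p,"t3.png",(200,120,460,320),3); w=cloud(p)
m=(abs(w[...,0]-.57)<.035)&(abs(w[...,1]+.085)<.035)&(w[...,2]>.118)&(w[...,2]<.145);Q=w[m]
print("wing",len(Q),cv2.minAreaRect((Q[:,:2]*1000).astype(np.float32)) if len(Q)>9 else 0,np.percentile(Q[:,2],[5,50,95]) if len(Q) else 0)
k=(abs(w[...,0]-.495)<.03)&(abs(w[...,1]-.045)<.03)&(w[...,2]>.088)&(w[...,2]<.11);K=w[k]
print("knob",len(K),K.mean(0) if len(K) else 0); s=observe(); print(s["t"],s["tool_pos"],s["ft_force"])
E
```

```text
wing 342 ((569.0900268554688, -86.61390686035156), (12.236769676208496, 46.23215103149414), 22.36963653564453) [0.12241147 0.12523666 0.1273828 ]
knob 258 [0.4933945  0.04400906 0.09418945]
16.825 [0.52671465 0.19683397 0.2220857 ] [-0.4094206  -0.25754625 -0.21869282]
```

View pics/t3.png

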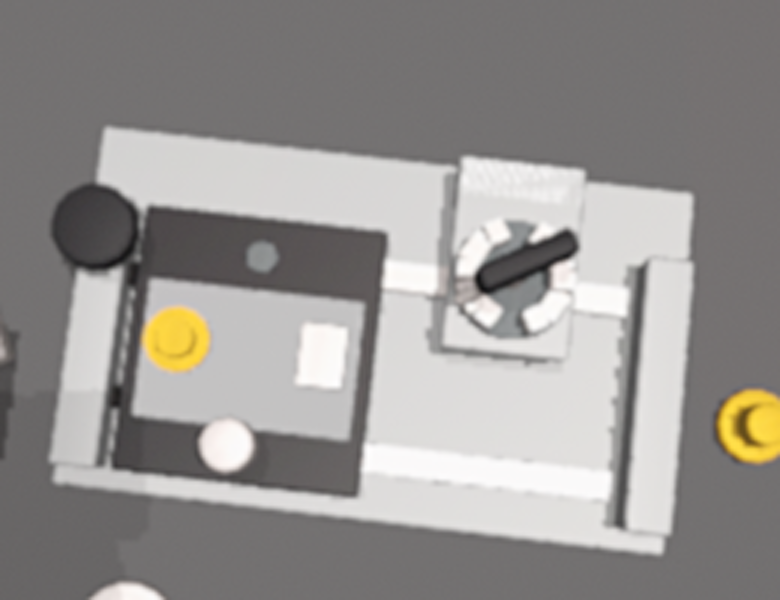

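The crop shows the carriage against the far-end bumpers (left edge about (130,340)). The plunger is still parked at (525,260), turned about 60°, with its wing top at 0.125.

```bash
python3 -c "
from station import *
print(finish_job())"
```

```text
the job is handed in; nothing more can be done
None
```

The job is handed in: the plunger is parked in a rest notch (raised about 14 mm, turned about −60°), and the carriage is against the stop at the other end after about 119 mm of travel, with the gripper clear of everything at 16.8 s.

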